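Free the log jammed in the feed chute, rack all the logs, reset the chute

TASK

A cheese log is stuck skewed under the hood of the steel feed chute: push it back up the ramp and over the hump so that it drops into the open landing, then lift it out. Lay it and every loose cheese log from the left side of the deck in the grooves of the wooden rack, one to a groove, each settled down in its groove and centred lengthwise. When all of them lie in the rack, press the chute's black reset plunger fully down to its stop and let it come up again, and leave the other cheeses where they are.

Things in the scene. Friction and masses are not known exactly. Their poses are not given: they have to be found in the camera images.
- chute: Fixed steel chute, 262 x 172 mm, 96 mm tall. Origin under it at deck level; x points up the ramp, y across, z up. The ramp rises at 16 degrees from z = 12 mm at x = -95 to the hump, z = 50 at x = 36; its middle (y within +-32) ends at x = 10. Side walls 148 mm apart inside (163 at the landing), closing in to 104 mm at the low end (below x = -30). From x = 128 to 166: the plunger block, 46 mm tall, y within +-30.
- chute_window (a point): Middle of the only window in the chute's hood (chute x = -26 mm), at hood top; chute axes. The hood covers x = -95 to 32, parallel to the ramp, underside 46 mm above it, 2.5 mm thick, top 95 mm over the deck at x = 32. The window spans x = -78 to 26, y = -34 to 34: shut fingers pass through it on the jammed log's low side.
- chute_hump (a point): Middle of the hump's edge (chute x = 36, z = 50 mm); chute axes. The stuck log starts with its centre near chute x = -10 mm, skewed about 4 degrees, and cannot be lifted from under the hood. Pushed uphill near its middle until its centre is past the hump (the pushing face then stands near x = 20 to 24 mm), it slides down into the landing by itself.
- chute_landing (a point): Centre of a log at rest in the open landing (V cradle at chute x = 80, z = 39 mm); chute axes. It carries a log only beyond 32 mm from the middle; in the middle it is open down to z = 4 mm from chute x = 37 to 127, so fingers can straddle the log. Free beside the log: 27 mm to the hood's strap, 27 mm to the plunger block.
- plunger (a joint): Travel of the spring plunger, m: 0 up, 0.015 at its stop. It needs about 3 N to start and 10 N at the stop, and springs back.
- plunger_top (a point): Middle of the top of the round black plunger head, 40 mm across, 76 mm above the deck when up, at chute x = 147 mm, beyond the landing. It is pressed straight down.
- rack: Fixed wooden rack, 256 mm (x) by 112 mm (y), standing on the deck; origin under its middle. Four V grooves with 45 degree sides run along its y axis, 68 mm apart, on two rails at y = +-28 to +-56 mm; between the rails (y within +-28) it is open down to z = 10 mm, so fingers can straddle a log there. The ridges between grooves are 52 mm high, the outer edges 41 mm.
- rack_groove0 (a point): Where the centre of a log settled in groove 0 of the rack lies (rack x = -102 mm, 46 mm above the deck); y axis along the groove.
- rack_groove1 (a point): Where the centre of a log settled in groove 1 of the rack lies (rack x = -34 mm, 46 mm above the deck); y axis along the groove.
- rack_groove2 (a point): Where the centre of a log settled in groove 2 of the rack lies (rack x = 34 mm, 46 mm above the deck); y axis along the groove.
- rack_groove3 (a point): Where the centre of a log settled in groove 3 of the rack lies (rack x = 102 mm, 46 mm above the deck); y axis along the groove.
- jam_log_c (a point): The log stuck in the chute. Rough grey cylinder, 144 mm long and 38 to 43 mm thick (one side slightly flattened), 0.22 kg. Point: its centre; its long axis is the point's y axis (it may be rolled to any angle about that axis).
- log_a_c (a point): A loose cheese log lying on the deck to the left; in each start two or three of log_a, log_b, log_c are there (an absent one reads None). Rough grey cylinder, 144 mm long and 38 to 43 mm thick (one side slightly flattened), 0.22 kg. Point: its centre; its long axis is the point's y axis (it may be rolled to any angle about that axis).
- log_b_c (a point): A loose cheese log lying on the deck to the left; in each start two or three of log_a, log_b, log_c are there (an absent one reads None). Rough grey cylinder, 144 mm long and 38 to 43 mm thick (one side slightly flattened), 0.22 kg. Point: its centre; its long axis is the point's y axis (it may be rolled to any angle about that axis).
- log_c_c (a point): A loose cheese log lying on the deck to the left; in each start two or three of log_a, log_b, log_c are there (an absent one reads None). Rough grey cylinder, 144 mm long and 38 to 43 mm thick (one side slightly flattened), 0.22 kg. Point: its centre; its long axis is the point's y axis (it may be rolled to any angle about that axis).
- crottin_near: Small drum-shaped cheese, 63 mm wide, 72 mm tall, behind the rack. Leave alone. Origin under its middle.
- crottin_4: Small drum-shaped cheese, 64 mm wide, 72 mm tall, far right. Leave alone. Origin under its middle.
- ash_brick_4: Grey blunt-pyramid cheese, 57 by 63 by 57 mm, far right. Leave alone. Origin under its middle.

How it is judged:
By the outcome, as a careful person would: the job done as asked, in the order asked, and still so for the second after the job is handed in, with the robot touching nothing.
Of log_a, log_b, log_c only 2 to 3 are there at a start; the rules pass over those that are not, and their reading is None.
At some moment in a run one of log_a, log_b, log_c may be knocked a few centimetres aside while the robot is not near it.
Once in a run the grip may slacken for a moment while it holds something.
It also fails if it takes over 210 s, if anything falls off the work surface, if the arm or the gripper's body presses on something with over 40 N, if the wrist force passes 120 N, or if a joint passes its speed limit or range.

ROBOT

A 6-joint arm with a two-finger parallel gripper is mounted at the origin on a cart in front of the work surface, level with it; the furniture and walls round the work are solid. World frame = base frame: x ahead of the robot, y to its left, z up, the work surface at z = 0. Lengths are in mm, angles in rad, forces in N, time in s.
With the tool pointing down it reaches from about 350 to 975 mm from the base axis. Payload 7.1 kg.
Tool frame: the origin (TCP) lies on the front face of the gripper's body, between the roots of the fingers; the fingertips stand 80 mm ahead of it and the grasp point (between the pads) lies 61 mm ahead of it; z points along the fingers, y is the line along which they close (so a half turn about z gives the same grasp; the last joint's range is limited). The gripper opens to 88 mm and grips with 3 to 60 N. Pads are 20 mm wide; open, the fingers measure 115 mm over their backs; the gripper's body (75 mm by 178 mm) begins 61 mm behind the grasp point.
Start: joints at [1.309, 0.423, 1.63, -0, 1.089, -0.019], TCP at [150.232, 606.66, 302.675] pointing down, gripper open.
Joint ranges: [-3, 3], [-0.9, 2.11], [0.09, 2.58], [-1.31, 4.45], [0.11, 2.69], [-2.54, 2.54]. Speed limits (rad/s): [2.39, 2.39, 3.01, 3.14, 3.14, 3.14].

INTERFACE

Orientations are given as a rotation vector (axis times angle).
In Python, from workcell import readout, vision, close_job gives the robot as it stands.
- The arm moves only by the tool servo_tool, never from a script. Its argument "plan" is a list that holds one entry, the list of rows, each a list of 7 numbers: the gripper command: -1 is fully open, 1 is shut, values between are in proportion, then the shift along the world's x, y, z in units of 40 mm (1.0 is 40 mm), then the turn, a rotation vector about the world's x, y, z in units of 5 degrees (1.0 is 5 degrees). A call has 1 to 5 rows; each row shifts and turns the commanded pose from where the row before left it; what a row does not reach is not made up. A row lasts 1/12 s, in which the tool goes at most 41.7 mm and 7.16 degrees, less where a joint would pass 70% of its speed; a pose out of reach is approached as far as the arm can. A call is refused whole if a number of a shift passes 1 or a number of a turn 1, either way. A call with a gripper value outside its range is refused whole. The fingers move at their own pace and stop on an object; the grip force is fixed at half the most. Time passes only in rows, so rows that do not move let the fingers close. It gives the time, the measured TCP pose, the force, the opening and the grip force at its end, in the units of the state.
- readout.get_obs(): the state, without advancing time (a new reading comes with each control period).
- vision.get_image(name): name is "scene" or "top" or "wrist"; returns the picture (420x560x3 uint8, red, green, blue); there is no depth.
- vision.camera_params(name): a dict with "fx", "fy", "cx", "cy" (pixels), "rvec" (rotation vector, rad) and "tvec" (3), from world to camera coordinates, as OpenCV has them; the wrist camera has in their place "hand_eye" (4x4, takes a point from camera to tool coordinates, whose origin is the TCP and whose axes are the flange's). Camera axes: x right, y down, z forward; pixel columns grow to the right and rows downward; lengths in mm; the calibration is good to about 2 mm. The wrist camera is an equidistant fisheye: a pixel r from the principal point sees the ray r / f radians off the axis. A picture is of the moment at which its call begins: read the wrist's pose just before it. camera_params takes no time and is no camera call.
- close_job(): hands the job in; it is judged then, once.
The state is a dict: "t": time; "qpos": joint angles; "qvel": joint speeds; "joint_torque": joint torques, N m; "ee_pos": TCP position; "orientation": TCP orientation; "ft_force": force on the tool from outside, world axes, zero at the start; "moment": the same for the moment, N m; "width": finger opening in mm; "grasp_force": force on a finger pad.
Only numpy, scipy, OpenCV 4.12 (cv2) and the standard library are available. Lean on these libraries where they do the work, as an engineer would, in place of code of your own. Each camera call takes 0.05 s, during which the arm holds its last target. There are 200 camera calls.

## Working session

There is one attempt and no reset: what is moved stays moved. The work goes in short steps, Python scripts to look and compute and a tool call to move; the robot and the scene stay as the last step left them, time stands still between calls to the robot, and variables do not carry over. Pictures are saved under pics/ and viewed, at most 14 in all, crops included, and the job is handed in when it is done.

Besides the shell and the picture viewer there is one more tool, called after ">>>" in YAML: its name, and indented under it one key for each argument. servo_tool: Moves the arm, as the interface text tells. Its arguments: {"type":"object","properties":{"plan":{"type":"array"}},"required":["plan"]}

```bash
ls; mkdir -p pics; python3 - <<'E'
from workcell import readout, vision
import cv2
print(readout.get_obs())
for n in ["scene","top"]:
    im=vision.get_image(n); cv2.imwrite(f"pics/{n}0.png",im[:,:,::-1]); print(n,vision.camera_params(n))
print(vision.camera_params("wrist"))
E
```

```text
pics
{'t': 0.0, 'qpos': array([ 1.30901184e+00,  4.23846483e-01,  1.63068429e+00, -2.63649549e-05,
        1.08861191e+00, -1.90002853e-02]), 'qvel': array([-0.00092563,  0.00076238, -0.0013587 , -0.00159883,  0.00057561,
       -0.00087697]), 'joint_torque': array([ 1.34533289e-03, -5.44634020e+01, -2.73680645e+01,  6.44827355e-02,
        2.28343613e-02, -1.26439754e-04]), 'ee_pos': array([150.12124788, 606.25341772, 301.90033105]), 'orientation': array([-3.80385921e-01, -3.11828280e+00,  2.41580990e-03]), 'ft_force': array([-0.17216389, -0.02663687, -0.17361582]), 'moment': array([-0.01606933,  0.01788344, -0.04624905]), 'grasp_force': 0.0, 'width': 88.09255482434683}
scene {'fx': 482.40718325185054, 'fy': 482.40718325185054, 'cx': 287.2508665283793, 'cy': 204.5503621945291, 'rvec': array([ 2.27291583, -1.04316945,  0.36131739]), 'tvec': array([-376.21946829,  430.95798643, 1216.04093396])}
top {'fx': 454.82341889850255, 'fy': 454.82341889850255, 'cx': 281.6405807564805, 'cy': 208.5963227275645, 'rvec': array([ 2.17466737, -2.13277048,  0.1603822 ]), 'tvec': array([  40.83812257,  626.07135273, 1334.99089473])}
{'fx': 325.19226210127806, 'fy': 325.19226210127806, 'cx': 281.3546283007904, 'cy': 205.94806345231447, 'hand_eye': array([[-7.20950998e-04, -9.66616687e-01, -2.56225799e-01,
         7.01340475e+01],
       [ 9.99999627e-01, -5.74906640e-04, -6.44885792e-04,
        -1.00541080e+00],
       [ 4.76051456e-04, -2.56226168e-01,  9.66616741e-01,
        -8.15947887e+01],
       [ 0.00000000e+00,  0.00000000e+00,  0.00000000e+00,
         1.00000000e+00]])}
```

View pics/scene0.png

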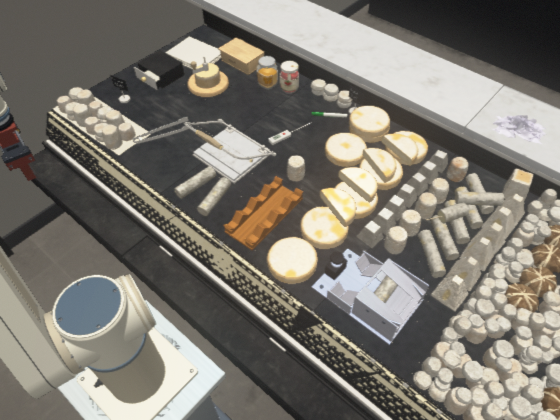

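View pics/top0.png

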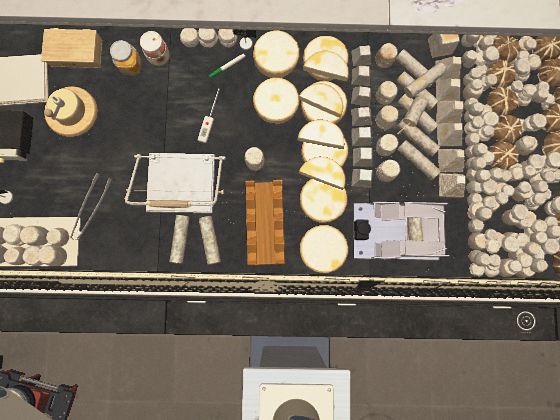

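```bash
cat > h.py <<'E'
import numpy as np, cv2
from scipy.spatial.transform import Rotation as R
from workcell import readout, vision
def ray(cam,uv,obs=None):
    p=vision.camera_params(cam); uv=np.atleast_2d(np.float64(uv)); d=(uv-[p['cx'],p['cy']])/[p['fx'],p['fy']]
    if cam=='wrist':
        r=np.linalg.norm(d,axis=1,keepdims=True); s=np.where(r>1e-9,np.sin(r)/np.maximum(r,1e-9),1)
        v=np.hstack([d*s,np.cos(r)]); H=p['hand_eye']; Rt=R.from_rotvec(obs['orientation']).as_matrix()
        return Rt@H[:3,3]+obs['ee_pos'], v@(Rt@H[:3,:3]).T
    Rm=R.from_rotvec(p['rvec']).as_matrix(); return -Rm.T@p['tvec'], np.hstack([d,np.ones((len(d),1))])@Rm
def onz(cam,uv,z,obs=None):
    o,v=ray(cam,uv,obs); return o+v*((z-o[2])/v[:,2:])
def proj(cam,P,obs=None):
    p=vision.camera_params(cam); P=np.atleast_2d(np.float64(P))
    if cam=='wrist':
        H=p['hand_eye']; Rt=R.from_rotvec(obs['orientation']).as_matrix()
        c=((P-obs['ee_pos'])@Rt-H[:3,3])@H[:3,:3]; rr=np.hypot(c[:,0],c[:,1])[:,None]
        return c[:,:2]/np.maximum(rr,1e-9)*np.arctan2(rr,c[:,2:])*p['fx']+[p['cx'],p['cy']]
    return cv2.projectPoints(P,p['rvec'],p['tvec'],np.array([[p['fx'],0,p['cx']],[0,p['fy'],p['cy']],[0,0,1.]]),None)[0][:,0]
def look(cam,name=None):
    o=readout.get_obs(); im=vision.get_image(cam)[:,:,::-1].copy()
    if name: cv2.imwrite(f'pics/{name}.png',im)
    return im,o
E
python3 - <<'E'
from h import *
im=cv2.imread('pics/top0.png'); s=cv2.resize(im[140:280,150:460],None,fx=2.5,fy=2.5,interpolation=cv2.INTER_CUBIC); cv2.imwrite('pics/top0z.png',s)
im=cv2.imread('pics/scene0.png'); s=cv2.resize(im[230:350,300:440],None,fx=5,fy=5,interpolation=cv2.INTER_CUBIC); cv2.imwrite('pics/sc0z.png',s)
for z in (0,20,50): print(z,onz('top',[[180,240],[208,240],[265,222],[360,230],[405,232]],z).round(0).tolist())
E
```

```text
0 [[527.0, 365.0, 0.0], [529.0, 278.0, 0.0], [588.0, 104.0, 0.0], [569.0, -192.0, 0.0], [565.0, -333.0, 0.0]]
20 [[526.0, 360.0, 20.0], [527.0, 275.0, 20.0], [586.0, 103.0, 20.0], [567.0, -189.0, 20.0], [564.0, -327.0, 20.0]]
50 [[524.0, 354.0, 50.0], [525.0, 271.0, 50.0], [583.0, 102.0, 50.0], [564.0, -183.0, 50.0], [561.0, -319.0, 50.0]]
```

View pics/top0z.png

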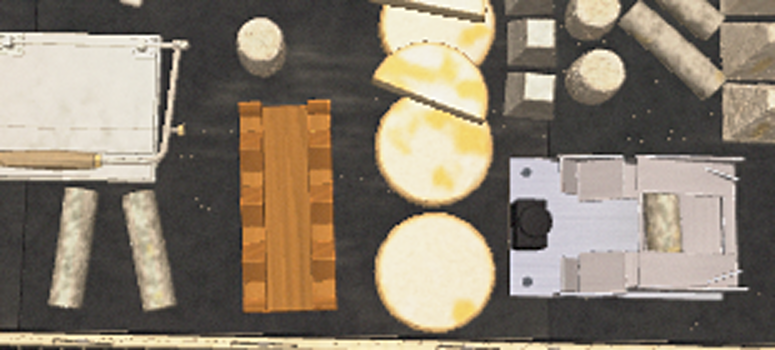

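View pics/sc0z.png

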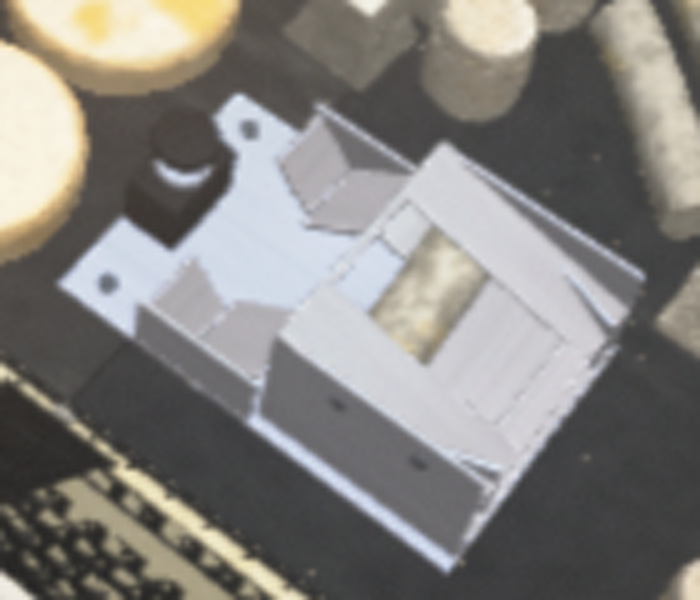

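>>> servo_tool:
  plan:
    - [[-1,0.7,-0.6,0.05,0,0,0.7],[-1,0.7,-0.6,0.05,0,0,0.7],[-1,0.7,-0.6,0.05,0,0,0.7],[-1,0.7,-0.6,0.05,0,0,0.7],[-1,0.7,-0.6,0.05,0,0,0]]

```text
t: 0.52
ee_pos: [291.0, 485.2, 312.4]
orientation: [0.008, -3.141, 0.001]
ft_force: [0.7, 0.1, -0.9]
width: 87.9
grasp_force: 0.0
```

>>> servo_tool:
  plan:
    - [[-1,0.7,-0.7,0,0,0,0],[-1,0.7,-0.7,0,0,0,0],[-1,0.7,-0.7,0,0,0,0],[-1,0.4,-0.8,0,0,0,0],[-1,0.4,-0.8,0,0,0,0]]

```text
t: 0.93
ee_pos: [407.2, 337.0, 312.4]
orientation: [0.002, -3.141, 0.0]
ft_force: [0.9, -0.0, 0.5]
width: 87.6
grasp_force: 0.0
```

>>> servo_tool:
  plan:
    - [[-1,0.2,-0.8,0,0,0,0],[-1,0,-0.8,0,0,0,0],[-1,0,-0.4,0,0,0,0],[-1,0,0,0,0,0,0],[-1,0,0,0,0,0,0]]

```text
t: 1.35
ee_pos: [414.4, 258.2, 312.7]
orientation: [-0.001, -3.142, -0.0]
ft_force: [0.3, -0.3, 0.3]
width: 87.7
grasp_force: 0.0
```

```bash
python3 - <<'E'
from h import *
im,o=look('wrist','w1'); print(o['ee_pos'],o['orientation'],o['qpos'])
np.save('w1.npy',o,allow_pickle=True)
E
```

```text
[414.36700123 258.18401151 312.7228165 ] [-6.66543885e-04 -3.14158672e+00 -4.63824079e-04] [ 5.32720115e-01  2.08224045e-01  1.91646290e+00  3.02549272e-04
  1.01676073e+00 -1.03781104e+00]
```

View pics/w1.png

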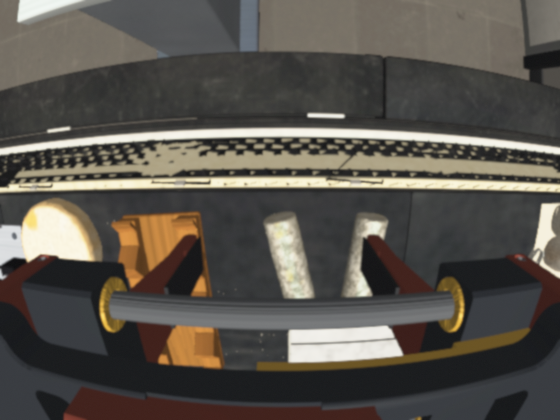

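>>> servo_tool:
  plan:
    - [[-1,0.8,-0.45,0,0,0,0],[-1,0.8,-0.45,0,0,0,0],[-1,0.8,-0.45,0,0,0,0],[-1,0.8,-0.45,0,0,0,0],[-1,0.8,-0.45,0,0,0,0]]

```text
t: 1.82
ee_pos: [575.9, 169.4, 312.5]
orientation: [-0.005, 3.141, 0.001]
ft_force: [0.5, -0.3, -0.7]
width: 87.6
grasp_force: 0.0
```

>>> servo_tool:
  plan:
    - [[-1,0.8,-0.45,0,0,0,0],[-1,0.8,-0.45,0,0,0,0],[-1,0.8,-0.45,0,0,0,0],[-1,0,0,0,0,0,0],[-1,0,0,0,0,0,0]]

```text
t: 2.23
ee_pos: [671.4, 115.1, 311.5]
orientation: [0.001, -3.141, -0.0]
ft_force: [-0.0, 0.0, 0.2]
width: 87.7
grasp_force: 0.0
```

```bash
python3 - <<'E'
from h import *
im,o=look('wrist','w2'); print(o['ee_pos'],o['orientation'])
np.save('w2.npy',o,allow_pickle=True)
E
```

```text
[671.38046086 115.11422408 311.54619956] [ 1.41720764e-03 -3.14086995e+00 -3.09404304e-04]
```

>>> servo_tool:
  plan:
    - [[-1,0,-0.9,0,0,0,0],[-1,0,-0.9,0,0,0,0],[-1,0,-0.9,0,0,0,0],[-1,0,-0.9,0,0,0,0],[-1,0,-0.9,0,0,0,0]]

```text
t: 2.7
ee_pos: [669.2, -64.5, 312.8]
orientation: [0.007, -3.141, -0.001]
ft_force: [0.4, -0.4, 0.1]
width: 87.5
grasp_force: 0.0
```

>>> servo_tool:
  plan:
    - [[-1,0,-0.9,0,0,0,0],[-1,0,-0.9,0,0,0,0],[-1,0,-0.9,0,0,0,0],[-1,0,-0.9,0,0,0,0],[-1,0,-0.9,0,0,0,0]]

```text
t: 3.12
ee_pos: [669.8, -244.5, 312.9]
orientation: [0.006, -3.141, -0.001]
ft_force: [0.2, -0.2, 0.2]
width: 87.9
grasp_force: 0.0
```

>>> servo_tool:
  plan:
    - [[-1,0,-0.9,0,0,0,0],[-1,0,-0.3,0,0,0,0],[-1,0,0,0,0,0,0],[-1,0,0,0,0,0,0],[-1,0,0,0,0,0,0]]

```text
t: 3.53
ee_pos: [670.4, -290.7, 312.6]
orientation: [0.005, -3.141, -0.001]
ft_force: [-0.8, 0.2, 0.8]
width: 87.7
grasp_force: 0.0
```

```bash
python3 - <<'E'
from h import *
im,o=look('wrist','w3'); print(o['ee_pos'],o['orientation'],o['qpos'])
np.save('w3.npy',o,allow_pickle=True)
a=cv2.imread('pics/w2.png'); cv2.imwrite('pics/w23.png',cv2.resize(np.vstack([a[:300],im[:300]]),None,fx=1,fy=1))
E
```

```text
[ 670.36313104 -290.74971507  312.5855108 ] [ 5.39353553e-03 -3.14099415e+00 -1.49979719e-03] [-4.25715403e-01  5.71459095e-01  1.36039594e+00  6.65734857e-04
  1.21067368e+00 -2.00018090e+00]
```

View pics/w23.png

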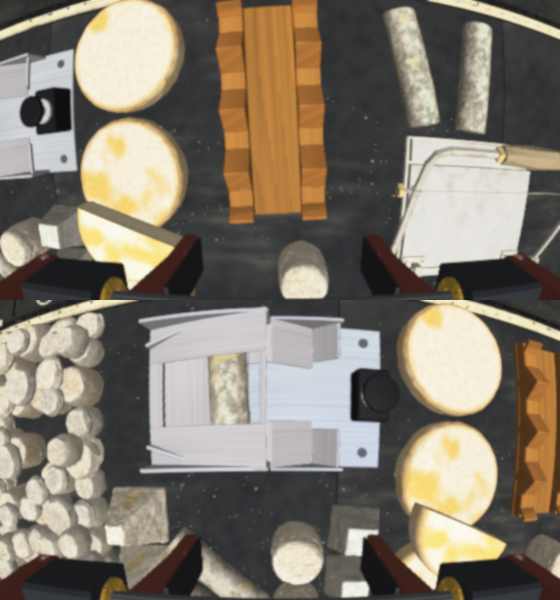

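```bash
python3 - <<'E'
from h import *
im=cv2.imread('pics/w3.png'); cv2.imwrite('pics/w3z.png',cv2.resize(im[0:180,130:400],None,fx=2.9,fy=2.9,interpolation=cv2.INTER_CUBIC))
E
```

```text
(no output)
```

View pics/w3z.png

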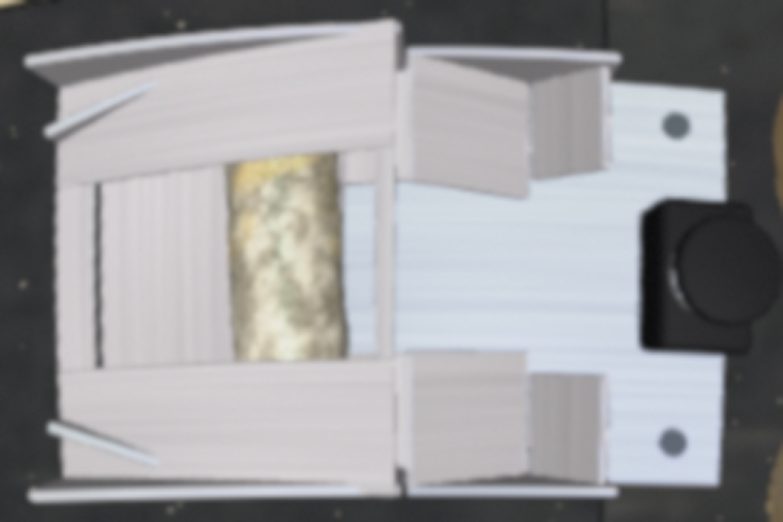

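```bash
python3 - <<'E'
from h import *
o=np.load('w3.npy',allow_pickle=True).item()
def P(l,z): return onz('wrist',np.array(l)/2.9+[130,0],z,o).round(1)
print('plunger',P([[730,270]],76)); print('bolts',P([[677,125],[673,443]],4)); print('corn',P([[724,91],[719,486]],2))
print('hood corners',P([[397,20],[397,490]],95)); print('win edge',P([[377,147],[377,357]],93))
print('log L,R',P([[229,165],[238,355],[337,165],[346,355]],60).tolist())
# top cam plunger
im=cv2.imread('pics/top0.png').max(2)
# rack + logs from w2
o2=np.load('w2.npy',allow_pickle=True).item(); w=cv2.imread('pics/w2.png')
hsv=cv2.cvtColor(w,cv2.COLOR_BGR2HSV); m=((hsv[...,0]<20)&(hsv[...,1]>110)&(hsv[...,2]>60)).astype(np.uint8)
m[:,:205]=0;m[:,335:]=0;m[225:]=0
c=max(cv2.findContours(m,0,2)[0],key=cv2.contourArea); print('rack px',cv2.boundingRect(c))
m=((hsv[...,2]>90)).astype(np.uint8); m[:,:370]=0;m[132:]=0;m[:5]=0
m=cv2.morphologyEx(m,cv2.MORPH_OPEN,np.ones((5,5)))
for c in cv2.findContours(m,0,2)[0]:
    if cv2.contourArea(c)>1500:
        q=onz('wrist',c[:,0].astype(float),20,o2)[:,:2].astype(np.float32); print('log',cv2.minAreaRect(q),cv2.boundingRect(c))
t=cv2.imread('pics/top0.png'); m=(t.max(2)>90).astype(np.uint8); m[:,:165]=0;m[:,225:]=0;m[:213]=0;m[266:]=0
for c in cv2.findContours(m,0,2)[0]:
    if cv2.contourArea(c)>200:
        q=onz('top',c[:,0].astype(float),20)[:,:2].astype(np.float32); print('toplog',cv2.minAreaRect(q),cv2.boundingRect(c))
E
```

```text
plunger [[ 567.9 -192.1   76. ]]
bolts [[ 499.  -192.6    4. ]
 [ 635.6 -192.8    4. ]]
corn [[ 480.8 -170.9    2. ]
 [ 653.8 -170.7    2. ]]
hood corners [[ 489.5 -305.4   95. ]
 [ 643.7 -305.1   95. ]]
win edge [[ 532.8 -311.5   93. ]
 [ 601.1 -311.4   93. ]]
log L,R [[530.0, -366.5, 60.0], [599.4, -363.3, 60.0], [531.8, -327.7, 60.0], [600.4, -324.5, 60.0]]
rack px (215, 0, 113, 224)
log ((525.0014038085938, 364.910888671875), (45.661964416503906, 154.17263793945312), 84.63898468017578) (458, 21, 35, 111)
log ((525.446533203125, 271.24859619140625), (152.07847595214844, 44.279449462890625), 14.007183074951172) (385, 6, 55, 121)
toplog ((529.4156494140625, 272.2917175292969), (147.14161682128906, 41.45953369140625), 13.685321807861328) (199, 216, 22, 49)
toplog ((529.3383178710938, 363.93927001953125), (41.629608154296875, 147.24513244628906), 84.84261322021484) (169, 215, 20, 49)
```

>>> servo_tool:
  plan:
    - [[1,-0.52,-0.48,-0.5,0,0,0],[1,-0.52,-0.48,-0.5,0,0,0],[1,-0.52,-0.48,-0.5,0,0,0],[1,-0.52,-0.48,-0.5,0,0,0],[1,-0.5,-0.48,-0.5,0,0,0]]

```text
t: 4.0
ee_pos: [566.7, -387.9, 212.2]
orientation: [-0.007, 3.141, 0.0]
ft_force: [-0.0, -0.4, 0.7]
width: 58.1
grasp_force: 0.0
```

>>> servo_tool:
  plan:
    - [[1,0,0,0,0,0,0],[1,0,0,0,0,0,0],[1,0,0,0,0,0,0],[1,0,0,0,0,0,0],[1,0,0,0,0,0,0]]

```text
t: 4.42
ee_pos: [568.6, -388.4, 214.0]
orientation: [-0.006, 3.14, -0.002]
ft_force: [0.4, -0.0, 1.1]
width: 24.6
grasp_force: 0.0
```

>>> servo_tool:
  plan:
    - [[1,0,0,0,0,0,0],[1,0,0,0,0,0,0],[1,0,0,0,0,0,0],[1,0,0,-0.4,0,0,0],[1,0,0,-0.4,0,0,0]]

```text
t: 4.83
ee_pos: [567.8, -389.7, 181.7]
orientation: [-0.003, 3.139, -0.003]
ft_force: [0.7, 0.1, -0.9]
width: 0.4
grasp_force: 0.0
```

>>> servo_tool:
  plan:
    - [[1,0,0,-0.5,0,0,0],[1,0,0,-0.5,0,0,0],[1,0,0,-0.5,0,0,0],[1,0,0,0,0,0,0],[1,0,0,0,0,0,0]]

```text
t: 5.25
ee_pos: [566.5, -389.0, 119.8]
orientation: [0.002, -3.14, -0.002]
ft_force: [0.0, 0.4, 1.3]
width: 0.2
grasp_force: 0.0
```

>>> servo_tool:
  plan:
    - [[1,0,0.12,0.03,0,0,0],[1,0,0.12,0.03,0,0,0],[1,0,0.12,0.03,0,0,0],[1,0,0.12,0.03,0,0,0],[1,0,0.12,0.03,0,0,0]]

```text
t: 5.67
ee_pos: [567.8, -365.9, 128.3]
orientation: [-0.003, 3.139, -0.004]
ft_force: [-0.5, -6.1, 3.2]
width: 0.3
grasp_force: 3.0
```

>>> servo_tool:
  plan:
    - [[1,0,0.1,0.02,0,0,0],[1,0,0.1,0.02,0,0,0],[1,0,0.1,0.02,0,0,0],[1,0,0.1,0.02,0,0,0],[1,0,0.1,0.02,0,0,0]]

```text
t: 6.08
ee_pos: [568.8, -347.6, 133.4]
orientation: [-0.003, 3.136, -0.009]
ft_force: [-0.2, -10.7, 7.0]
width: 0.5
grasp_force: 5.8
```

>>> servo_tool:
  plan:
    - [[1,0,0.1,0,0,0,0],[1,0,0.1,0,0,0,0],[1,0,0.1,0,0,0,0],[1,0,0.05,0,0,0,0],[1,0,0,0,0,0,0]]

```text
t: 6.5
ee_pos: [569.3, -336.9, 135.6]
orientation: [-0.003, 3.133, -0.018]
ft_force: [-6.0, -20.7, 16.3]
width: 0.4
grasp_force: 11.1
```

```bash
python3 - <<'E'
from h import *
im,o=look('top'); 
cv2.imwrite('pics/t2.png',cv2.resize(im[180:280,330:460],None,fx=5,fy=5,interpolation=cv2.INTER_CUBIC))
print(o['ee_pos'],o['ft_force'])
E
```

```text
[ 569.28119379 -336.92932815  135.61407873] [ -5.97735581 -20.65418954  16.27187534]
```

>>> servo_tool:
  plan:
    - [[1,0,0.1,0,0,0,0],[1,0,0.1,0,0,0,0],[1,0,0,0,0,0,0]]

```text
t: 6.8
ee_pos: [568.5, -331.6, 136.6]
orientation: [-0.004, 3.133, -0.024]
ft_force: [-14.3, -33.0, 22.1]
width: 0.5
grasp_force: 17.9
```

```bash
python3 - <<'E'
from h import *
im,o=look('top'); 
cv2.imwrite('pics/t2.png',cv2.resize(im[180:280,330:460],None,fx=5,fy=5,interpolation=cv2.INTER_CUBIC))
print(o['ee_pos'],o['ft_force'])
E
```

```text
[ 568.50895223 -331.60552063  136.59386188] [-14.33416705 -33.04489015  22.07390333]
```

View pics/t2.png

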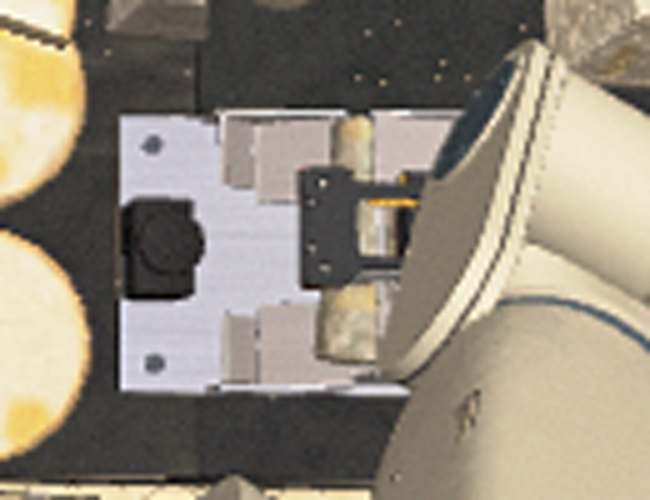

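>>> servo_tool:
  plan:
    - [[1,0,-0.3,0,0,0,0],[1,0,-0.15,-0.05,0,0,0],[1,0.42,0,0,0,0,0],[1,0,0,0,0,0,0],[1,0,0,0,0,0,0]]

```text
t: 7.27
ee_pos: [584.0, -340.4, 128.2]
orientation: [0.004, -3.141, -0.001]
ft_force: [-0.9, -0.0, -1.0]
width: 0.7
grasp_force: 0.0
```

>>> servo_tool:
  plan:
    - [[1,0,0.1,0,0,0,0],[1,0,0.1,0,0,0,0],[1,0,0.1,0,0,0,0],[1,0,0,0,0,0,0]]

```text
t: 7.6
ee_pos: [583.9, -329.9, 130.0]
orientation: [-0.003, 3.14, -0.004]
ft_force: [0.7, 1.0, -0.2]
width: 0.4
grasp_force: 0.0
```

```bash
python3 - <<'E'
from h import *
im,o=look('top'); 
cv2.imwrite('pics/t3.png',cv2.resize(im[180:280,330:460],None,fx=4,fy=4,interpolation=cv2.INTER_CUBIC))
print(o['ee_pos'],o['ft_force'])
E
```

```text
[ 583.9499883  -329.86299738  129.97571011] [ 0.72789035  0.95299475 -0.20703003]
```

View pics/t3.png

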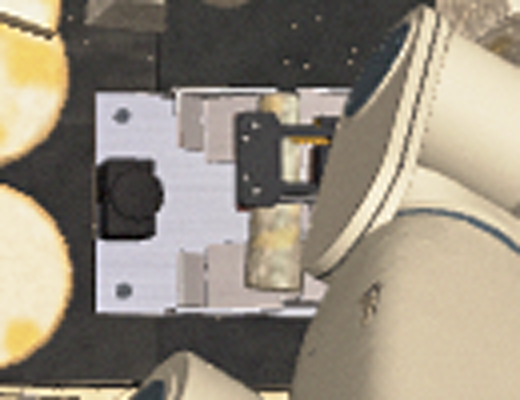

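>>> servo_tool:
  plan:
    - [[1,0,0.05,0,0,0,0],[1,0,0.05,0,0,0,0],[1,0,0,0,0,0,0]]

```text
t: 7.9
ee_pos: [583.4, -324.2, 128.2]
orientation: [0.003, -3.14, -0.002]
ft_force: [-0.4, -0.6, -0.1]
width: 0.4
grasp_force: 0.0
```

```bash
python3 - <<'E'
from h import *
im,o=look('top'); 
print(o['ee_pos'],o['ft_force'])
m=cv2.imread('pics/t3.png')
for p in [(388,228),(400,228),(398,205),(400,250)]: print(p,onz('top',[p],70).round(0))
cv2.imwrite('pics/t4.png',cv2.resize(im[180:280,330:460],None,fx=4,fy=4,interpolation=cv2.INTER_CUBIC))
im,o=look('scene'); cv2.imwrite('pics/s4.png',np.hstack([cv2.imread('pics/t4.png'),cv2.resize(im[230:330,300:440],None,fx=2.8,fy=4)])[:,:790])
E
```

```text
[ 583.44457846 -324.23096096  128.20495314] [-0.35876034 -0.62450908 -0.13817084]
(388, 228) [[ 570. -263.   70.]]
(400, 228) [[ 570. -298.   70.]]
(398, 205) [[ 639. -294.   70.]]
(400, 250) [[ 505. -297.   70.]]
```

View pics/s4.png

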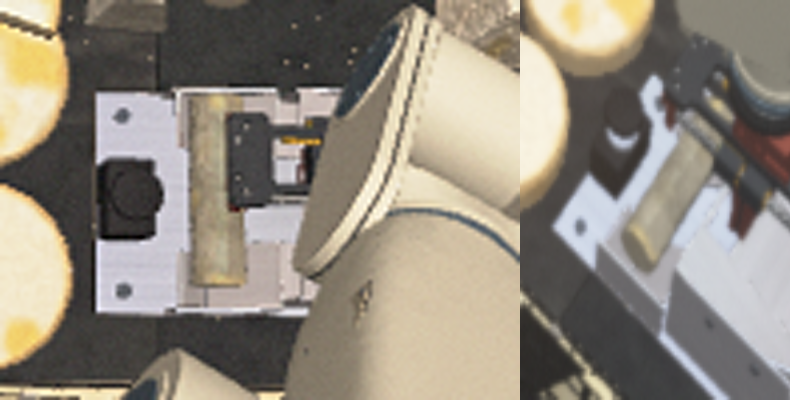

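>>> servo_tool:
  plan:
    - [[1,0,-0.2,0,0,0,0],[1,0,0,0.6,0,0,0],[1,0,0,0.9,0,0,0],[-0.32,0,0,0.9,0,0,0],[-0.32,0,0.5,0.3,0,0,0]]

```text
t: 8.42
ee_pos: [585.8, -317.3, 242.1]
orientation: [0.001, 3.134, -0.008]
ft_force: [0.6, -0.6, -0.4]
width: 10.4
grasp_force: 0.0
```

>>> servo_tool:
  plan:
    - [[-0.32,-0.2,0.7,0,0,0,0],[-0.32,-0.2,0.7,0,0,0,0],[-0.32,0,0,0,0,0,0],[-0.32,0,0,0,0,0,0],[-0.32,0,0,0,0,0,0]]

```text
t: 8.83
ee_pos: [568.3, -258.0, 236.9]
orientation: [-0.003, 3.141, -0.001]
ft_force: [-0.2, 0.5, 0.6]
width: 43.5
grasp_force: 0.0
```

```bash
python3 - <<'E'
from h import *
o=readout.get_obs(); print(o['ee_pos'],o['orientation'],o['width'])
# landed log in top view
t4=cv2.imread('pics/t4.png')
print('log',onz('top',np.array([[190,190],[244,190],[216,95],[216,287]])/4+[330,180],45).round(1).tolist())
def fit(img,cam,z,ob=None):
    hsv=cv2.cvtColor(img,cv2.COLOR_BGR2HSV); m=((hsv[...,0]<20)&(hsv[...,1]>110)&(hsv[...,2]>50)).astype(np.uint8)
    return m
t=cv2.imread('pics/top0.png'); m=fit(t,'top',45); m[:,:240]=0;m[:,292:]=0;m[:175]=0;m[268:]=0
c=max(cv2.findContours(m,0,2)[0],key=cv2.contourArea); print('rack top',cv2.boundingRect(c))
for z in (0,45): print(z,cv2.minAreaRect(onz('top',c[:,0].astype(float),z)[:,:2].astype(np.float32)))
o2=np.load('w2.npy',allow_pickle=True).item(); m=fit(cv2.imread('pics/w2.png'),'w',45); 
for r in (20,60,100,140,180,200,210): 
    q=np.flatnonzero(m[r,205:335])+205; print(r,onz('wrist',[[q[0],r],[q[-1],r]],45,o2).round(1).tolist())
E
```

```text
[ 568.28272544 -258.01045304  236.88512649] [-2.90204225e-03  3.14086218e+00 -9.70543721e-04] 43.54551689037059
log [[573.2, -237.1, 45.0], [574.0, -278.0, 45.0], [646.1, -257.7, 45.0], [500.7, -255.9, 45.0]]
rack top (245, 180, 40, 85)
0 ((590.0289916992188, 105.51290130615234), (265.0196533203125, 117.63416290283203), 2.964966297149658)
45 ((585.045166015625, 104.20061492919922), (256.5513000488281, 113.87528991699219), 2.9649617671966553)
20 [[485.5, 45.7, 45.0], [487.3, 152.2, 45.0]]
60 [[531.9, 46.4, 45.0], [533.2, 155.0, 45.0]]
100 [[576.2, 48.6, 45.0], [576.9, 159.3, 45.0]]
140 [[619.7, 52.4, 45.0], [620.0, 158.7, 45.0]]
180 [[663.6, 52.2, 45.0], [663.7, 161.8, 45.0]]
200 [[686.2, 55.9, 45.0], [686.2, 162.5, 45.0]]
210 [[697.8, 56.5, 45.0], [697.7, 164.0, 45.0]]
```

>>> servo_tool:
  plan:
    - [[-0.34,0.08,0,-0.5,0,0,0],[-0.34,0,0,-0.7,0,0,0],[-0.34,0,0,-0.7,0,0,0],[-0.34,0,0,-0.3,0,0,0],[-0.34,0,0,0,0,0,0]]

```text
t: 9.25
ee_pos: [569.6, -257.6, 145.4]
orientation: [0.001, -3.137, -0.004]
ft_force: [-0.4, -0.1, 0.1]
width: 58.8
grasp_force: 0.0
```

>>> servo_tool:
  plan:
    - [[-0.34,0.04,0,-0.3,0,0,0],[-0.34,0,0,-0.4,0,0,0],[-0.34,0,0,-0.25,0,0,0],[-0.34,0,0,0,0,0,0],[-0.34,0,0,0,0,0,0]]

```text
t: 9.67
ee_pos: [572.9, -257.5, 110.9]
orientation: [-0.002, 3.142, -0.0]
ft_force: [0.9, 0.5, 0.4]
width: 58.8
grasp_force: 0.0
```

>>> servo_tool:
  plan:
    - [[1,0,0,0,0,0,0],[1,0,0,0,0,0,0],[1,0,0,0,0,0,0],[1,0,0,0,0,0,0],[1,0,0,0,0,0,0]]

```text
t: 10.08
ee_pos: [573.1, -257.4, 111.5]
orientation: [-0.002, 3.14, -0.001]
ft_force: [-1.1, 1.5, 4.6]
width: 40.1
grasp_force: 30.0
```

>>> servo_tool:
  plan:
    - [[1,0,0,0,0,0,0],[1,0,0,0,0,0,0],[1,0,0,0,0,0,0]]

```text
t: 10.33
ee_pos: [573.1, -257.4, 111.5]
orientation: [-0.002, 3.141, -0.001]
ft_force: [-0.5, 1.5, 4.7]
width: 40.2
grasp_force: 30.0
```

>>> servo_tool:
  plan:
    - [[-0.34,0,0,0,0,0,0],[-0.34,0,0,0,0,0,0],[-0.34,0,0,-0.2,0,0,0],[-0.34,0,0,0,0,0,0],[1,0,0,0,0,0,0]]

```text
t: 10.75
ee_pos: [572.2, -257.2, 101.8]
orientation: [0.002, -3.14, -0.001]
ft_force: [-0.4, -0.4, -0.2]
width: 54.6
grasp_force: 0.0
```

>>> servo_tool:
  plan:
    - [[1,0,0,0,0,0,0],[1,0,0,0,0,0,0],[1,0,0,0,0,0,0],[1,0,0,0,0,0,0],[1,0,0,0,0,0,0]]

```text
t: 11.17
ee_pos: [572.5, -257.4, 102.6]
orientation: [0.002, -3.141, -0.0]
ft_force: [-0.4, -0.8, -2.2]
width: 40.2
grasp_force: 30.0
```

>>> servo_tool:
  plan:
    - [[1,0,0,0.3,0,0,0],[1,0,0,0.5,0,0,0],[1,0,0,0.7,0,0,0],[1,0,0,0.8,0,0,0],[1,0,0,0.8,0,0,0]]

```text
t: 11.58
ee_pos: [572.1, -257.1, 228.3]
orientation: [0.002, -3.141, -0.001]
ft_force: [1.2, -0.8, -2.0]
width: 40.2
grasp_force: 30.0
```

>>> servo_tool:
  plan:
    - [[1,0.16,0.51,0.1,0,0,-0.97],[1,0.16,0.51,0.1,0,0,-0.97],[1,0.16,0.51,0,0,0,-0.97],[1,0.16,0.51,0,0,0,-0.97],[1,0.16,0.51,0,0,0,-0.97]]

```text
t: 12.0
ee_pos: [604.6, -154.4, 235.8]
orientation: [0.664, 3.07, 0.0]
ft_force: [0.6, 0.0, -2.5]
width: 39.8
grasp_force: 30.0
```

>>> servo_tool:
  plan:
    - [[1,0.16,0.51,0,0,0,-0.97],[1,0.16,0.51,0,0,0,-0.97],[1,0.16,0.51,0,0,0,-0.97],[1,0.16,0.51,0,0,0,-0.97],[1,0.16,0.51,0,0,0,-0.97]]

```text
t: 12.42
ee_pos: [636.6, -52.3, 235.5]
orientation: [1.294, 2.863, 0.0]
ft_force: [-0.3, 1.0, -2.2]
width: 39.8
grasp_force: 30.0
```

>>> servo_tool:
  plan:
    - [[1,0.16,0.51,0,0,0,-0.97],[1,0.16,0.51,0,0,0,-0.97],[1,0.16,0.51,0,0,0,-0.97],[1,0.16,0.51,0,0,0,-0.97],[1,0.16,0.51,0,0,0,-0.97]]

```text
t: 12.83
ee_pos: [668.6, 49.7, 235.5]
orientation: [-1.866, -2.527, 0.0]
ft_force: [-0.7, -0.6, -2.2]
width: 40.1
grasp_force: 30.0
```

>>> servo_tool:
  plan:
    - [[1,0.16,0.51,0,0,0,-0.97],[1,0.16,0.51,0,0,0,-0.97],[1,0.16,0.51,0,0,0,-0.97],[1,0,0,0,0,0,0],[1,0,0,0,0,0,0]]

```text
t: 13.25
ee_pos: [687.7, 110.9, 235.2]
orientation: [2.163, 2.278, -0.0]
ft_force: [-0.7, -0.2, -2.7]
width: 40.0
grasp_force: 30.0
```

```bash
python3 - <<'E'
from h import *
im,o=look('top','t5'); w,_=look('wrist','w5'); s,_=look('scene'); np.save('w5.npy',o,allow_pickle=True)
print(o['ee_pos'],o['orientation'],o['qpos'],R.from_rotvec(o['orientation']).as_matrix()[:,1])
a=cv2.resize(im[150:290,150:350],(560,392),interpolation=cv2.INTER_CUBIC)
cv2.imwrite('pics/m5.png',np.vstack([w[100:420:1, :560][:208] if 0 else cv2.resize(w,(280,210)).repeat(1,0).tolist() and np.hstack([cv2.resize(w,(280,208)),cv2.resize(s,(280,208))]),a]))
E
```

```text
[687.67086311 110.90719778 235.17584693] [ 2.16332018e+00  2.27793192e+00 -1.30028475e-04] [ 1.42862466e-01  5.99418657e-01  1.50272530e+00 -1.57501851e-04
  1.03944696e+00  9.13413667e-02] [9.98668969e-01 5.15780095e-02 1.41037008e-05]
```

View pics/m5.png

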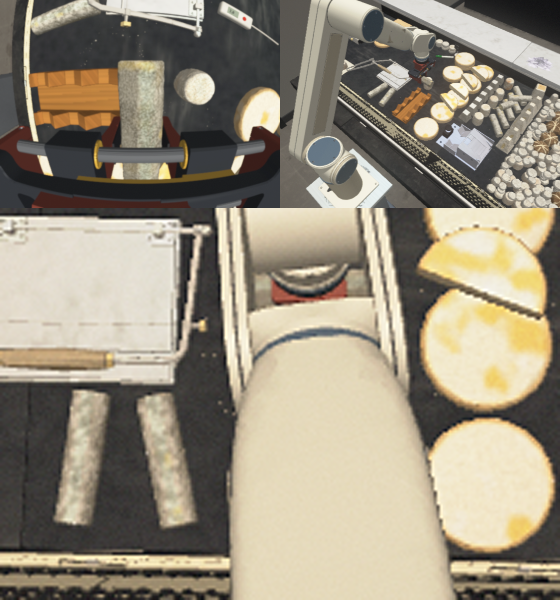

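```bash
python3 - <<'E'
from h import *
w=cv2.imread('pics/w5.png'); o=np.load('w5.npy',allow_pickle=True).item()
g=cv2.cvtColor(w,cv2.COLOR_BGR2GRAY).astype(int)
print(g[100:140:1,270:290].mean(1).round(0).tolist())
hsv=cv2.cvtColor(w,cv2.COLOR_BGR2HSV); m=(hsv[...,0]<20)&(hsv[...,1]>110)&(hsv[...,2]>50)
Rt=R.from_rotvec(o['orientation']).as_matrix()
for c in range(60,235,12):
    q=np.flatnonzero(m[110:270,c])+110; print(c,q[0],q[-1],onz('wrist',[[c,q[0]]],47,o).round(1).tolist())
for r in (112,116,120,124,128):
  print(r,((onz('wrist',[[280,r]],188,o)-o['ee_pos'])@Rt).round(1))
r=np.flatnonzero(m[170,20:120]); print(r[0]+20,onz('wrist',[[r[0]+20,170]],41,o))
E
```

```text
[63.0, 65.0, 68.0, 68.0, 65.0, 64.0, 63.0, 63.0, 65.0, 67.0, 66.0, 66.0, 67.0, 68.0, 67.0, 64.0, 63.0, 62.0, 62.0, 62.0, 68.0, 96.0, 139.0, 170.0, 184.0, 193.0, 202.0, 206.0, 206.0, 205.0, 202.0, 200.0, 197.0, 194.0, 191.0, 187.0, 183.0, 178.0, 174.0, 170.0]
60 149 269 [[467.4, 154.8, 47.0]]
72 147 252 [[483.3, 156.4, 47.0]]
84 145 250 [[498.4, 158.0, 47.0]]
96 144 249 [[512.6, 158.7, 47.0]]
108 143 258 [[526.2, 159.4, 47.0]]
120 142 257 [[539.2, 160.1, 47.0]]
132 141 254 [[551.8, 160.9, 47.0]]
144 141 251 [[563.8, 160.9, 47.0]]
156 140 252 [[575.5, 161.7, 47.0]]
168 140 260 [[586.8, 161.7, 47.0]]
180 139 261 [[597.9, 162.7, 47.0]]
192 138 257 [[608.7, 163.7, 47.0]]
204 138 253 [[619.2, 163.8, 47.0]]
216 138 269 [[629.6, 164.0, 47.0]]
228 137 269 [[639.8, 165.1, 47.0]]
112 [[72.8 -1.  47.2]]
116 [[71.3 -1.  47.2]]
120 [[69.7 -1.  47.2]]
124 [[68.1 -1.  47.2]]
128 [[66.5 -1.  47.2]]
59 [[459.55580329 132.74553832  41.        ]]
```

>>> servo_tool:
  plan:
    - [[1,0.02,0.06,-0.6,0,0,0],[1,0,0,-0.8,0,0,0],[1,0,0,-0.8,0,0,0],[1,0,0,-0.4,0,0,0],[1,0,0,0,0,0,0]]

```text
t: 13.82
ee_pos: [685.9, 110.9, 126.4]
orientation: [-2.164, -2.271, 0.01]
ft_force: [-0.8, -0.6, -2.4]
width: 40.2
grasp_force: 30.0
```

>>> servo_tool:
  plan:
    - [[1,0,0,-0.1,0,0,0],[1,0,0,-0.1,0,0,0],[1,0,0,-0.1,0,0,0],[1,0,0,-0.1,0,0,0],[1,0,0,0,0,0,0]]

```text
t: 14.23
ee_pos: [688.7, 112.3, 114.9]
orientation: [2.166, 2.275, 0.001]
ft_force: [-0.4, -0.4, -1.7]
width: 40.0
grasp_force: 30.0
```

>>> servo_tool:
  plan:
    - [[1,0,0.03,-0.05,0,0,0],[1,0,0,-0.05,0,0,0],[1,0,0,0,0,0,0]]

```text
t: 14.48
ee_pos: [688.9, 113.7, 111.2]
orientation: [2.166, 2.275, 0.001]
ft_force: [0.4, 1.5, -0.4]
width: 40.3
grasp_force: 30.0
```

>>> servo_tool:
  plan:
    - [[1,0,0,-0.05,0,0,0],[1,0,0,0,0,0,0]]

```text
t: 14.65
ee_pos: [688.9, 113.7, 110.8]
orientation: [2.166, 2.275, 0.001]
ft_force: [-6.2, -0.3, 14.1]
width: 39.9
grasp_force: 30.0
```

>>> servo_tool:
  plan:
    - [[-0.36,0,0,0,0,0,0],[-0.36,0,0,0,0,0,0],[-0.36,0,0,0,0,0,0],[-0.36,0,0,0,0,0,0],[-0.36,0,0,0.3,0,0,0]]

```text
t: 15.07
ee_pos: [687.2, 113.2, 118.5]
orientation: [-2.165, -2.273, 0.005]
ft_force: [0.4, -0.1, -0.5]
width: 60.0
grasp_force: 0.0
```

>>> servo_tool:
  plan:
    - [[-0.36,0,0,0.8,0,0,0],[-0.36,0,0,0.9,0,0,0],[-0.36,0,0,0.9,0,0,0],[-1,-0.25,0.25,0.2,0,0,-1],[-1,-0.25,0.25,0,0,0,-1]]

```text
t: 15.48
ee_pos: [670.8, 133.5, 238.0]
orientation: [2.359, 2.068, 0.011]
ft_force: [-0.0, 0.5, -0.0]
width: 69.7
grasp_force: 0.0
```

>>> servo_tool:
  plan:
    - [[-1,-0.25,0.25,0,0,0,-1],[-1,-0.25,0.25,0,0,0,-1],[-1,-0.25,0.25,0,0,0,-1],[-1,-0.25,0.25,0,0,0,-1],[-1,-0.25,0.25,0,0,0,-1]]

```text
t: 15.9
ee_pos: [618.2, 183.9, 233.5]
orientation: [2.754, 1.512, 0.001]
ft_force: [0.1, -0.8, -0.1]
width: 88.2
grasp_force: 0.0
```

>>> servo_tool:
  plan:
    - [[-1,-0.25,0.25,0,0,0,-1],[-1,-0.25,0.25,0,0,0,-1],[-1,-0.25,0.25,0,0,0,-1],[-1,-0.25,0.25,0,0,0,-1],[-1,-0.25,0.25,0,0,0,-1]]

```text
t: 16.32
ee_pos: [568.3, 233.9, 233.5]
orientation: [-3.016, -0.88, -0.001]
ft_force: [0.4, 0.4, 1.1]
width: 87.7
grasp_force: 0.0
```

>>> servo_tool:
  plan:
    - [[-1,-0.25,0.25,0,0,0,-1],[-1,-0.25,0.25,0,0,0,-1],[-1,-0.25,0.2,0,0,0,-0.9],[-1,-0.2,0,0,0,0,0],[-1,0,0,0,0,0,0]]

```text
t: 16.73
ee_pos: [529.3, 261.5, 233.1]
orientation: [3.101, 0.505, -0.001]
ft_force: [-0.2, -1.0, 1.1]
width: 87.9
grasp_force: 0.0
```

```bash
cat >> h.py <<'E'
def logs_wrist(w,o,z=20):
    hsv=cv2.cvtColor(w,cv2.COLOR_BGR2HSV); m=((hsv[...,2]>85)&(hsv[...,1]<90)).astype(np.uint8)
    m=cv2.morphologyEx(m,cv2.MORPH_OPEN,np.ones((5,5)))
    for c in cv2.findContours(m,0,2)[0]:
        if cv2.contourArea(c)>1500: print('w',cv2.boundingRect(c),[np.round(v,1) for v in cv2.minAreaRect(onz('wrist',c[:,0].astype(float),z,o)[:,:2].astype(np.float32))])
def logs_top(t):
    m=(t.max(2)>90).astype(np.uint8); m[:,:150]=0;m[:,240:]=0;m[:205]=0;m[267:]=0
    for c in cv2.findContours(m,0,2)[0]:
        if cv2.contourArea(c)>150: print('t',cv2.boundingRect(c),[np.round(v,1) for v in cv2.minAreaRect(onz('top',c[:,0].astype(float),20)[:,:2].astype(np.float32))])
E
python3 - <<'E'
from h import *
t,_=look('top','t6'); w,o=look('wrist','w6'); print(o['ee_pos'],o['orientation'],o['width'],o['qpos'],R.from_rotvec(o['orientation']).as_matrix()[:,1])
logs_top(t); logs_wrist(w,o)
# placed log in top
E
```

```text
[530.16879017 261.34526185 233.13826949] [3.10068775e+00 5.04404934e-01 1.11960622e-04] 87.76929836555212 [ 4.37917704e-01  4.61101899e-01  1.75603824e+00 -1.99988911e-04
  9.24423757e-01  1.68630934e+00] [ 3.16962504e-01 -9.48438057e-01  1.55271966e-04]
t (150, 205, 81, 62) [array([540.7, 331.8]), array([186.5, 248.4]), np.float64(1.2)]
w (109, 294, 346, 76) [array([374.8, 208.7]), array([100.9, 415.4]), np.float64(18.4)]
w (0, 183, 169, 80) [array([430.4, 475.4]), array([247.5,  19.2]), np.float64(89.9)]
w (245, 117, 55, 158) [array([523.2, 269.6]), array([154.4,  42.2]), np.float64(13.5)]
w (139, 87, 87, 154) [array([524.5, 363.6]), array([ 43.2, 154.8]), np.float64(84.3)]
w (415, 49, 136, 95) [array([698.7,  82.5]), array([ 48.8, 194.1]), np.float64(3.0)]
w (440, 0, 79, 40) [array([781.9, 118.5]), array([ 44.2, 115.7]), np.float64(32.7)]
w (0, 0, 393, 110) [array([643.3, 428.3]), array([121.5, 455.5]), np.float64(10.8)]
```

>>> servo_tool:
  plan:
    - [[-1,-0.04,0.24,-0.5,0,0,-0.96],[-1,0,0,-0.8,0,0,0],[-1,0,0,-0.8,0,0,0],[-1,0,0,-0.8,0,0,0],[-1,0,0,-0.3,0,0,0]]

```text
t: 17.25
ee_pos: [527.9, 269.6, 101.0]
orientation: [3.118, 0.37, -0.007]
ft_force: [-1.5, -0.9, -0.5]
width: 88.0
grasp_force: 0.0
```

>>> servo_tool:
  plan:
    - [[-1,0,0,-0.2,0,0,0],[-1,0,0,-0.1,0,0,0],[-1,0,0,0,0,0,0],[-1,0,0,0,0,0,0]]

```text
t: 17.58
ee_pos: [530.0, 271.3, 94.0]
orientation: [-3.119, -0.369, -0.003]
ft_force: [0.6, -0.3, 0.5]
width: 87.8
grasp_force: 0.0
```

>>> servo_tool:
  plan:
    - [[-1,0,0,-0.2,0,0,0],[1,0,0,0,0,0,0],[1,0,0,0,0,0,0],[1,0,0,0,0,0,0],[1,0,0,0,0,0,0]]

```text
t: 18.0
ee_pos: [529.1, 271.1, 85.0]
orientation: [-3.12, -0.369, -0.001]
ft_force: [-0.0, 0.3, 0.5]
width: 64.6
grasp_force: 0.0
```

>>> servo_tool:
  plan:
    - [[1,0,0,0,0,0,0],[1,0,0,0,0,0,0],[1,0,0,0,0,0,0],[1,0,0,0,0,0,0],[1,0,0,0,0,0,0]]

```text
t: 18.42
ee_pos: [529.1, 271.2, 84.8]
orientation: [-3.12, -0.369, -0.0]
ft_force: [0.2, 0.9, 0.8]
width: 40.6
grasp_force: 30.0
```

>>> servo_tool:
  plan:
    - [[1,0,0,0.4,0,0,0],[1,0,0,0.8,0,0,0],[1,0,0,0.9,0,0,0],[1,0,0,0.9,0,0,0],[1,0,0,0.6,0,0,0]]

```text
t: 18.83
ee_pos: [529.5, 271.3, 231.5]
orientation: [-3.119, -0.369, -0.003]
ft_force: [1.1, 1.5, -1.8]
width: 40.6
grasp_force: 30.0
```

>>> servo_tool:
  plan:
    - [[1,0,0,0,0,0,0],[1,0,0,0,0,0,0]]

```text
t: 19.0
ee_pos: [529.4, 271.2, 229.7]
orientation: [-3.119, -0.369, -0.004]
ft_force: [0.5, -0.8, -2.4]
width: 41.1
grasp_force: 30.0
```

>>> servo_tool:
  plan:
    - [[1,0.142,-0.256,0,0,0,1],[1,0.142,-0.256,0,0,0,1],[1,0.142,-0.256,0,0,0,1],[1,0.142,-0.256,0,0,0,1],[1,0.142,-0.256,0,0,0,1]]

```text
t: 19.42
ee_pos: [556.3, 218.9, 225.8]
orientation: [2.964, 1.042, -0.007]
ft_force: [0.4, 0.3, -2.4]
width: 40.5
grasp_force: 30.0
```

>>> servo_tool:
  plan:
    - [[1,0.142,-0.256,0,0,0,1],[1,0.142,-0.256,0,0,0,1],[1,0.142,-0.256,0,0,0,1],[1,0.142,-0.256,0,0,0,1],[1,0.142,-0.256,0,0,0,1]]

```text
t: 19.83
ee_pos: [584.7, 167.8, 225.8]
orientation: [-2.667, -1.658, 0.007]
ft_force: [0.5, 0.2, -1.5]
width: 40.7
grasp_force: 30.0
```

>>> servo_tool:
  plan:
    - [[1,0.142,-0.256,0,0,0,1],[1,0.142,-0.256,0,0,0,1],[1,0.142,-0.256,0,0,0,1],[1,0.142,-0.256,0,0,0,1],[1,0.142,-0.256,0,0,0,1]]

```text
t: 20.25
ee_pos: [613.1, 116.7, 225.6]
orientation: [-2.244, -2.195, 0.006]
ft_force: [-0.1, 0.0, -1.3]
width: 40.9
grasp_force: 30.0
```

>>> servo_tool:
  plan:
    - [[1,0.142,-0.256,0,0,0,0.9],[1,0,0,0,0,0,0],[1,0,0,0,0,0,0],[1,0,0,0,0,0,0]]

```text
t: 20.58
ee_pos: [618.9, 107.4, 227.1]
orientation: [-2.164, -2.275, 0.003]
ft_force: [-0.5, -0.3, -1.9]
width: 40.7
grasp_force: 30.0
```

```bash
python3 - <<'E'
from h import *
w,o=look('wrist','w7'); t,_=look('top','t7'); np.save('w7.npy',o,allow_pickle=True)
Rt=R.from_rotvec(o['orientation']).as_matrix(); print(o['ee_pos'],o['width'],o['qpos'],Rt[:,1])
g=cv2.cvtColor(w,cv2.COLOR_BGR2GRAY).astype(int)[90:150,268:292].mean(1); d=np.diff(g); r=90+np.argmax(d)+.5; print(r,d.max(),((onz('wrist',[[280,r]],o['ee_pos'][2]-46,o)-o['ee_pos'])@Rt).round(1))
cv2.imwrite('pics/m7.png',np.vstack([w[:330],cv2.resize(t[180:276,150:290],None,fx=4,fy=3)[:270]]) if 0 else w)
logs_top(t)
E
```

```text
[618.94667496 107.44850365 227.09459845] 40.74467428775563 [1.52855624e-01 5.18469706e-01 1.67215310e+00 2.89382717e-04
 9.53731396e-01 1.02973339e-01] [ 0.99876066  0.04969377 -0.00277115]
119.5 34.41666666666666 [[69.9 -1.  46. ]]
t (169, 215, 20, 48) [array([530.1, 363.8]), array([ 41.2, 145.6]), np.float64(84.6)]
t (229, 205, 11, 62) [array([543.4, 196.9]), array([186.9,  30.8]), np.float64(1.8)]
t (150, 205, 63, 8) [array([622.5, 362.3]), array([ 21.7, 190.7]), np.float64(1.2)]
```

View pics/m7.png

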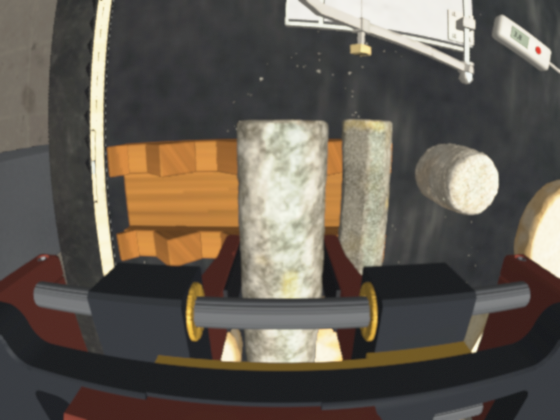

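```bash
python3 - <<'E'
from h import *
w=cv2.imread('pics/w7.png'); o=np.load('w7.npy',allow_pickle=True).item()
g=cv2.cvtColor(w,cv2.COLOR_BGR2GRAY).astype(int)[100:150,355:380].mean(1); d=np.diff(g); r=100+np.argmax(d)+.5
a=np.array([.9986,.0535]); n=np.array([-.0535,.9986])
print('placed end',r,[ (onz('wrist',[[367,r]],z,o)[0,:2]@n).round(1) for z in (46,60)], onz('wrist',[[343,160],[392,160]],50,o).round(1).tolist())
hsv=cv2.cvtColor(w,cv2.COLOR_BGR2HSV); m=(hsv[...,0]<20)&(hsv[...,1]>110)&(hsv[...,2]>50)
for c in (115,125,150,175,190,205,222,334):
    q=np.flatnonzero(m[110:300,c])+110; e=np.array([[c,q[0]]])
    print(c,q[0],[(onz('wrist',e,z,o)[0,:2]@n).round(1) for z in (25,41,52)])
for rr in (155,165): 
    q=np.flatnonzero(m[rr,90:200])[0]+90; print('near end',q,onz('wrist',[[q,rr]],41,o)[0,:2]@a)
E
```

```text
placed end 119.5 [np.float64(146.1), np.float64(146.0)] [[665.6, 148.5, 50.0], [707.4, 151.6, 50.0]]
115 145 [np.float64(128.5), np.float64(129.3), np.float64(129.9)]
125 144 [np.float64(128.7), np.float64(129.5), np.float64(130.1)]
150 142 [np.float64(129.0), np.float64(129.8), np.float64(130.4)]
175 141 [np.float64(128.6), np.float64(129.5), np.float64(130.0)]
190 140 [np.float64(128.9), np.float64(129.7), np.float64(130.3)]
205 139 [np.float64(129.3), np.float64(130.0), np.float64(130.6)]
222 139 [np.float64(128.7), np.float64(129.6), np.float64(130.1)]
334 139 [np.float64(128.2), np.float64(129.0), np.float64(129.6)]
near end 107 463.6936151807544
near end 108 463.88010857141023
```

>>> servo_tool:
  plan:
    - [[1,0.04,0.04,-0.6,0,0,0],[1,0,0,-0.8,0,0,0],[1,0,0,-0.7,0,0,0],[1,0,0,-0.3,0,0,0],[1,0,0,0,0,0,0]]

```text
t: 21.1
ee_pos: [619.4, 109.0, 129.6]
orientation: [-2.16, -2.276, 0.007]
ft_force: [-0.2, 0.6, -1.8]
width: 40.5
grasp_force: 30.0
```

>>> servo_tool:
  plan:
    - [[1,0,0,-0.1,0,0,0],[1,0,0,-0.1,0,0,0],[1,0,0,-0.1,0,0,0],[1,0,0,-0.1,0,0,0],[1,0,0,0,0,0,0]]

```text
t: 21.52
ee_pos: [621.8, 108.9, 117.1]
orientation: [2.163, 2.278, 0.001]
ft_force: [-0.7, -0.2, -1.3]
width: 41.2
grasp_force: 30.0
```

>>> servo_tool:
  plan:
    - [[1,0,0,0,0,0,0],[1,0,0,0,0,0,0]]

```text
t: 21.68
ee_pos: [621.7, 108.8, 117.0]
orientation: [2.163, 2.278, 0.001]
ft_force: [-1.1, 0.4, -2.0]
width: 40.7
grasp_force: 30.0
```

>>> servo_tool:
  plan:
    - [[1,-0.02,0,-0.07,0,0,0],[1,0,0,-0.06,0,0,0],[1,0,0,0,0,0,0]]

```text
t: 21.93
ee_pos: [620.6, 108.8, 113.5]
orientation: [-2.163, -2.279, 0.0]
ft_force: [-7.3, -0.4, 15.5]
width: 40.4
grasp_force: 30.0
```

>>> servo_tool:
  plan:
    - [[1,0,0,-0.04,0,0,0],[1,0,0,0,0,0,0]]

```text
t: 22.1
ee_pos: [620.2, 108.7, 112.1]
orientation: [-2.162, -2.278, 0.001]
ft_force: [-9.5, -1.6, 18.7]
width: 40.4
grasp_force: 30.0
```

>>> servo_tool:
  plan:
    - [[-0.25,0,0,0,0,0,0],[-0.25,0,0,0,0,0,0],[-0.25,0,0,0,0,0,0],[-0.25,0,0,0,0,0,0],[-0.25,0,0,0.3,0,0,0]]

```text
t: 22.52
ee_pos: [619.5, 108.6, 120.1]
orientation: [-2.161, -2.277, 0.005]
ft_force: [-1.4, 0.2, -0.4]
width: 54.8
grasp_force: 0.0
```

>>> servo_tool:
  plan:
    - [[-0.25,0,0,0.8,0,0,0],[-0.25,0,0,0.9,0,0,0],[-0.25,0,0,0.9,0,0,0],[-1,-0.142,0.4,0.2,0,0,1],[-1,-0.142,0.4,0,0,0,1]]

```text
t: 22.93
ee_pos: [611.5, 140.9, 238.8]
orientation: [1.95, 2.457, 0.009]
ft_force: [0.0, -0.3, 0.7]
width: 65.0
grasp_force: 0.0
```

>>> servo_tool:
  plan:
    - [[-1,-0.142,0.4,0,0,0,1],[-1,-0.142,0.4,0,0,0,1],[-1,-0.142,0.4,0,0,0,1],[-1,-0.142,0.4,0,0,0,1],[-1,-0.142,0.4,0,0,0,1]]

```text
t: 23.35
ee_pos: [580.7, 221.6, 234.7]
orientation: [1.371, 2.826, 0.001]
ft_force: [0.4, 0.2, 0.3]
width: 87.9
grasp_force: 0.0
```

>>> servo_tool:
  plan:
    - [[-1,-0.142,0.4,0,0,0,1],[-1,-0.142,0.4,0,0,0,1],[-1,-0.142,0.4,0,0,0,1],[-1,-0.142,0.4,0,0,0,1],[-1,-0.142,0.4,0,0,0,1]]

```text
t: 23.77
ee_pos: [552.3, 301.6, 234.7]
orientation: [0.727, 3.056, 0.001]
ft_force: [-0.4, 0.8, -0.3]
width: 88.0
grasp_force: 0.0
```

>>> servo_tool:
  plan:
    - [[-1,-0.142,0.4,0,0,0,1],[-1,-0.142,0.4,0,0,0,1],[-1,-0.142,0.4,0,0,0,1],[-1,-0.142,0.4,0,0,0,1],[-1,0,0,0,0,0,0.4]]

```text
t: 24.18
ee_pos: [529.0, 367.4, 234.7]
orientation: [0.127, 3.138, 0.002]
ft_force: [0.1, 1.2, -0.7]
width: 87.9
grasp_force: 0.0
```

```bash
python3 - <<'E'
from h import *
t,_=look('top','t8'); w,o=look('wrist','w8'); print(o['ee_pos'],o['width'],o['qpos'],np.degrees(np.arctan2(*R.from_rotvec(o['orientation']).as_matrix()[1::-1,1])))
logs_top(t); logs_wrist(w,o)
E
```

```text
[529.29722354 366.34303776 234.63106976] 88.1384036712745 [ 5.86882177e-01  5.28346502e-01  1.63318473e+00  1.87127657e-04
  9.79286600e-01 -9.02867426e-01] 85.35039855704808
t (159, 205, 54, 8) [array([622.7, 348.5]), array([ 21.7, 163.1]), np.float64(1.2)]
t (150, 205, 38, 62) [array([539.5, 396.7]), array([190.7, 111.4]), np.float64(3.4)]
w (109, 299, 346, 72) [array([696.8, 351.6]), array([416.9,  95.3]), np.float64(85.3)]
w (197, 118, 176, 181) [array([547.3, 367.7]), array([187.8, 182.9]), np.float64(85.3)]
w (494, 105, 66, 153) [array([537.8, 680.6]), array([ 99.9, 197.8]), np.float64(73.7)]
w (0, 39, 560, 102) [array([406.6, 368.9]), array([676. ,  44.6]), np.float64(90.0)]
w (0, 0, 71, 44) [array([294.2,  88.8]), array([137.8,  56.3]), np.float64(68.3)]
```

```bash
python3 - <<'E'
from h import *
w=cv2.imread('pics/w8.png'); o=readout.get_obs(); g=w.max(2)
for r in (125,140,160,180,200,220,240,260):
    q=np.flatnonzero(g[r,230:340]>95)+230
    if len(q): print(r,q[0],q[-1],len(q),onz('wrist',[[q[0],r],[q[-1],r]],25,o)[:,:2].round(1).tolist())
q=[np.flatnonzero(g[145:270,c]>95)[:1]+145 for c in (270,275,280,285)]; print(q)
print(proj('wrist',[[529,364,20],[457,370.5,35],[457,370.5,5],[601,357.5,40]],o))
E
```

```text
125 258 301 44 [[460.5, 349.7], [463.9, 387.7]]
140 257 301 45 [[473.9, 347.5], [477.3, 386.6]]
160 257 300 44 [[491.8, 345.8], [495.2, 384.3]]
180 256 300 45 [[510.0, 343.0], [513.5, 382.9]]
200 257 300 44 [[528.8, 342.0], [532.2, 381.5]]
220 257 298 42 [[548.0, 339.9], [551.3, 378.3]]
240 258 298 41 [[568.0, 338.7], [571.3, 376.9]]
260 257 298 42 [[588.9, 335.4], [592.3, 375.4]]
[array([145]), array([145]), array([145]), array([145])]
[[280.77058253 196.98978027]
 [281.002638   118.82694761]
 [281.03759966 119.09171671]
 [280.51764162 276.26329506]]
```

>>> servo_tool:
  plan:
    - [[-1,0,-0.1,-0.5,0,0,-0.2],[-1,0,0,-0.8,0,0,0],[-1,0,0,-0.8,0,0,0],[-1,0,0,-0.8,0,0,0],[-1,0,0,-0.3,0,0,0]]

```text
t: 24.7
ee_pos: [528.3, 359.1, 102.3]
orientation: [-0.168, -3.133, 0.005]
ft_force: [-0.8, -0.1, 0.1]
width: 88.0
grasp_force: 0.0
```

>>> servo_tool:
  plan:
    - [[-1,0,0,-0.2,0,0,0],[-1,0,0,-0.2,0,0,0],[-1,0,0,0,0,0,0],[-1,0,0,0,0,0,0]]

```text
t: 25.03
ee_pos: [530.5, 361.1, 90.9]
orientation: [0.165, 3.136, 0.001]
ft_force: [-0.4, 0.4, -0.7]
width: 88.2
grasp_force: 0.0
```

>>> servo_tool:
  plan:
    - [[-1,0,0,-0.14,0,0,0],[1,0,0,0,0,0,0],[1,0,0,0,0,0,0],[1,0,0,0,0,0,0],[1,0,0,0,0,0,0]]

```text
t: 25.45
ee_pos: [530.0, 361.0, 84.7]
orientation: [0.165, 3.137, 0.001]
ft_force: [-0.1, 0.4, -0.4]
width: 65.0
grasp_force: 0.0
```

>>> servo_tool:
  plan:
    - [[1,0,0,0,0,0,0],[1,0,0,0,0,0,0],[1,0,0,0,0,0,0],[1,0,0,0,0,0,0],[1,0,0,0,0,0,0]]

```text
t: 25.87
ee_pos: [530.0, 361.1, 84.4]
orientation: [0.165, 3.137, 0.001]
ft_force: [0.4, 2.2, 0.9]
width: 40.7
grasp_force: 30.0
```

>>> servo_tool:
  plan:
    - [[1,0,0,0.4,0,0,0],[1,0,0,0.8,0,0,0],[1,0,0,0.9,0,0,0],[1,0,0,0.9,0,0,0],[1,0,0,0.6,0,0,0]]

```text
t: 26.28
ee_pos: [530.2, 360.9, 231.1]
orientation: [0.165, 3.136, 0.001]
ft_force: [1.4, 0.5, -2.4]
width: 40.4
grasp_force: 30.0
```

>>> servo_tool:
  plan:
    - [[1,0,0,0,0,0,0],[1,0,0,0,0,0,0]]

```text
t: 26.45
ee_pos: [530.0, 360.9, 229.2]
orientation: [0.165, 3.136, 0.002]
ft_force: [0.5, 0.5, -2.9]
width: 40.7
grasp_force: 30.0
```

>>> servo_tool:
  plan:
    - [[1,0.032,-0.379,0,0,0,-0.95],[1,0.032,-0.379,0,0,0,-0.95],[1,0.032,-0.379,0,0,0,-0.95],[1,0.032,-0.379,0,0,0,-0.95],[1,0.032,-0.379,0,0,0,-0.95]]

```text
t: 26.87
ee_pos: [534.9, 283.6, 225.4]
orientation: [-0.812, -3.031, 0.005]
ft_force: [-0.3, -0.5, -2.3]
width: 40.4
grasp_force: 30.0
```

>>> servo_tool:
  plan:
    - [[1,0.032,-0.379,0,0,0,-0.95],[1,0.032,-0.379,0,0,0,-0.95],[1,0.032,-0.379,0,0,0,-0.95],[1,0.032,-0.379,0,0,0,-0.95],[1,0.032,-0.379,0,0,0,-0.95]]

```text
t: 27.28
ee_pos: [541.2, 207.9, 225.5]
orientation: [-1.419, -2.799, 0.006]
ft_force: [-0.0, -0.2, -2.3]
width: 40.7
grasp_force: 30.0
```

>>> servo_tool:
  plan:
    - [[1,0.032,-0.379,0,0,0,-0.95],[1,0.032,-0.379,0,0,0,-0.95],[1,0.032,-0.379,0,0,0,-0.95],[1,0.032,-0.379,0,0,0,-0.95],[1,0.032,-0.379,0,0,0,-0.95]]

```text
t: 27.7
ee_pos: [547.6, 132.3, 225.6]
orientation: [-1.964, -2.448, 0.006]
ft_force: [1.0, -0.8, -3.1]
width: 40.7
grasp_force: 30.0
```

>>> servo_tool:
  plan:
    - [[1,0.032,-0.379,0,0,0,-0.95],[1,0.032,-0.379,0,0,0,-0.95],[1,0,0,0,0,0,0],[1,0,0,0,0,0,0],[1,0,0,0,0,0,0]]

```text
t: 28.12
ee_pos: [550.8, 103.3, 226.9]
orientation: [-2.155, -2.284, 0.003]
ft_force: [-0.7, 0.5, -2.3]
width: 41.0
grasp_force: 30.0
```

```bash
python3 - <<'E'
from h import *
w,o=look('wrist','w9'); np.save('w9.npy',o,allow_pickle=True)
Rt=R.from_rotvec(o['orientation']).as_matrix(); print(o['ee_pos'],o['width'],o['grasp_force'],Rt[:,1])
n=np.array([-.0535,.9986])
g=cv2.cvtColor(w,cv2.COLOR_BGR2GRAY).astype(int); d=np.diff(g[90:160,268:292].mean(1)); r=90+np.argmax(d)+.5; print(r,d.max(),((onz('wrist',[[280,r]],o['ee_pos'][2]-46,o)-o['ee_pos'])@Rt).round(1),o['ee_pos'][:2]@n)
for a in (559.5+66,591.5+34,591.5+102):
    c=proj('wrist',[[a*.9986-.0535*135,a*.0535+135*.9986,50]],o)[0]; d=np.diff(g[80:160,int(c[0])-6:int(c[0])+7].mean(1)); r=80+np.argmax(d)+.5; print(c,r,d.max(),onz('wrist',[[c[0],r]],50,o)[0,:2]@n)
E
```

```text
[550.81058105 103.30304963 226.86822247] 40.95626892073491 29.996027760207653 [ 0.99830652  0.05811321 -0.00263621]
114.5 53.374999999999986 [[71.8 -1.  46. ]] 73.69005927693456
[369.74537072 133.31123709] 121.5 40.38461538461537 144.6173056063741
[369.74537072 133.31123709] 121.5 40.38461538461537 144.6173056063741
[443.67091989 138.02961734] 125.5 36.38461538461539 145.82896423993657
```

>>> servo_tool:
  plan:
    - [[1,0.02,0,-0.6,0,0,0],[1,0,0,-0.8,0,0,0],[1,0,0,-0.7,0,0,0],[1,0,0,-0.3,0,0,0],[1,0,0,-0.1,0,0,0]]

```text
t: 28.58
ee_pos: [550.9, 103.5, 125.9]
orientation: [-2.154, -2.283, 0.006]
ft_force: [0.2, 0.9, -2.6]
width: 40.5
grasp_force: 30.0
```

>>> servo_tool:
  plan:
    - [[1,0,0,-0.1,0,0,0],[1,0,0,-0.1,0,0,0],[1,0,0,-0.1,0,0,0],[1,0,0,0,0,0,0],[1,0,0,0,0,0,0]]

```text
t: 29.0
ee_pos: [552.8, 103.2, 117.0]
orientation: [2.157, 2.283, 0.001]
ft_force: [-0.2, 1.2, -2.3]
width: 40.6
grasp_force: 30.0
```

>>> servo_tool:
  plan:
    - [[1,0,0,-0.07,0,0,0],[1,0,0,0,0,0,0],[1,0,0,0,0,0,0]]

```text
t: 29.25
ee_pos: [552.6, 103.2, 114.9]
orientation: [2.157, 2.283, 0.001]
ft_force: [-4.9, 1.1, 7.7]
width: 40.6
grasp_force: 30.0
```

>>> servo_tool:
  plan:
    - [[1,-0.04,0,-0.06,0,0,0],[1,0,0,-0.02,0,0,0],[1,0,0,0,0,0,0]]

```text
t: 29.5
ee_pos: [551.6, 103.3, 113.1]
orientation: [2.156, 2.282, 0.003]
ft_force: [-7.0, -0.5, 20.3]
width: 40.6
grasp_force: 30.0
```

>>> servo_tool:
  plan:
    - [[-0.25,0,0,0,0,0,0],[-0.25,0,0,0,0,0,0],[-0.25,0,0,0,0,0,0],[-0.25,0,0,0,0,0,0],[-0.25,0,0,0.3,0,0,0]]

```text
t: 29.92
ee_pos: [549.6, 102.9, 120.9]
orientation: [-2.156, -2.282, 0.004]
ft_force: [-0.4, 0.2, 0.5]
width: 55.0
grasp_force: 0.0
```

>>> servo_tool:
  plan:
    - [[-0.25,0,0,0.8,0,0,0],[-0.25,0,0,0.9,0,0,0],[-0.25,0,0,0.9,0,0,0],[-0.25,0,-0.4,0,0,0,0],[0,0,-0.8,0,0,0,0]]

```text
t: 30.33
ee_pos: [552.4, 56.8, 229.9]
orientation: [2.151, 2.284, 0.008]
ft_force: [0.1, -1.3, -0.5]
width: 51.2
grasp_force: 0.0
```

>>> servo_tool:
  plan:
    - [[1,0,-0.9,0,0,0,0],[1,0,-0.9,0,0,0,0],[1,0,-0.9,0,0,0,0],[1,0,-0.9,0,0,0,0],[1,0,-0.9,0,0,0,0]]

```text
t: 30.75
ee_pos: [550.6, -126.6, 227.1]
orientation: [2.157, 2.283, 0.0]
ft_force: [0.5, -0.5, -0.7]
width: 18.5
grasp_force: 0.0
```

>>> servo_tool:
  plan:
    - [[1,0.2,-0.8,0,0,0,0],[1,0.2,-0.5,0,0,0,0],[1,0,0,0,0,0,0],[1,0,0,0,0,0,0],[1,0,0,0,0,0,0]]

```text
t: 31.17
ee_pos: [566.3, -176.3, 226.4]
orientation: [-2.157, -2.283, 0.0]
ft_force: [0.6, 0.0, -0.2]
width: 0.4
grasp_force: 0.0
```

```bash
python3 - <<'E'
from h import *
t,_=look('top','t10'); w,o=look('wrist','w10'); s,_=look('scene','s10')
print(o['ee_pos'],o['orientation'],o['width'])
cv2.imwrite('pics/m10.png',np.vstack([w[:300],np.hstack([cv2.resize(t[170:275,230:330],(280,290)),cv2.resize(s[160:260,210:310],(280,290))])]))
E
```

```text
[ 566.29006803 -175.90807642  226.33863404] [-2.15640573e+00 -2.28336893e+00  3.57214142e-04] 0.5803355138887
```

View pics/m10.png

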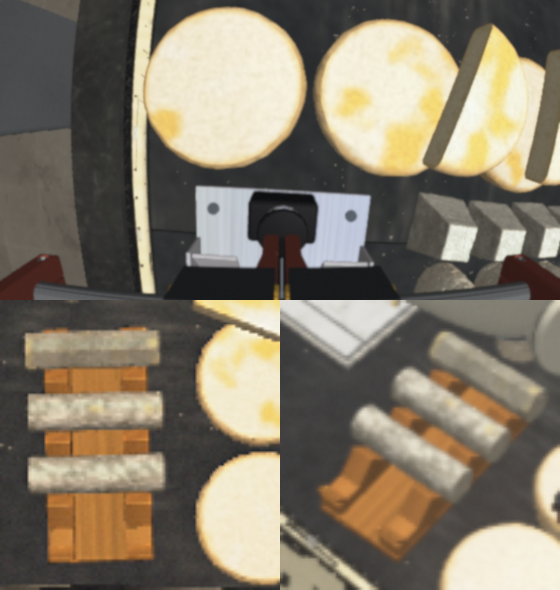

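>>> servo_tool:
  plan:
    - [[1,0.17,0.7,0.4,0,0,0],[1,0.17,0.7,0.4,0,0,0],[1,0.17,0.7,0.4,0,0,0],[1,0.17,0.7,0.4,0,0,0],[1,0.1,0.7,0.2,0,0,0]]

```text
t: 31.73
ee_pos: [598.7, -34.6, 300.5]
orientation: [2.155, 2.283, 0.003]
ft_force: [0.3, -0.4, -0.4]
width: 0.4
grasp_force: 0.0
```

>>> servo_tool:
  plan:
    - [[1,0,0,0,0,0,0],[1,0,0,0,0,0,0],[1,0,0,0,0,0,0]]

```text
t: 31.98
ee_pos: [597.4, -36.5, 297.9]
orientation: [-2.156, -2.285, 0.001]
ft_force: [-0.3, 0.3, 0.2]
width: 0.1
grasp_force: 0.0
```

```bash
python3 - <<'E'
from h import *
w,o=look('wrist','w11'); np.save('w11.npy',o,allow_pickle=True); print(o['ee_pos'])
hsv=cv2.cvtColor(w,cv2.COLOR_BGR2HSV); br=(hsv[...,0]<20)&(hsv[...,1]>110)&(hsv[...,2]>50)
g=cv2.GaussianBlur(w,(3,3),0).max(2)
def at(a,n,z): return [a*.9986-.0535*n,a*.0535+n*.9986,z]
N=np.arange(-20,170,.5)
for a in (557.5,625.5,693.5):
    uv=proj('wrist',[at(a,n,50) for n in N],o); v=g[np.clip(uv[:,1].round().astype(int),0,419),np.clip(uv[:,0].round().astype(int),0,559)]
    k=N[v>85]; k=k[(k>-15)&(k<165)]; print('log',a,k[:3],k[-3:],(k[0]+k[-1])/2)
for a in (500,523.5,591.5,660):
    uv=proj('wrist',[at(a,n,50) for n in N],o).round().astype(int).clip(0,[559,419]); k=N[br[uv[:,1],uv[:,0]]]; print('rack',a,k[:2],k[-2:],(k[0]+k[-1])/2)
cv2.imwrite('pics/w11c.png',w)
E
```

```text
[597.38891632 -36.47380182 297.90453922]
log 557.5 [1.  1.5 2. ] [163.5 164.  164.5] 82.75
log 625.5 [0.  0.5 1. ] [163.5 164.  164.5] 82.25
log 693.5 [1.5 2.  2.5] [163.5 164.  164.5] 83.0
rack 500 [14.  14.5] [119.5 120. ] 67.0
rack 523.5 [15.  15.5] [128.  128.5] 71.75
rack 591.5 [15.  15.5] [127.  127.5] 71.25
rack 660 [14.5 15. ] [127.  127.5] 71.0
```

>>> servo_tool:
  plan:
    - [[1,-0.15,-0.77,-0.2,0,0,0],[1,-0.15,-0.77,-0.2,0,0,0],[1,-0.15,-0.77,-0.3,0,0,0],[1,-0.15,-0.77,-0.5,0,0,0],[1,-0.15,-0.77,-0.5,0,0,0]]

```text
t: 32.45
ee_pos: [567.0, -193.3, 229.5]
orientation: [2.159, 2.282, -0.0]
ft_force: [0.4, -0.2, -0.4]
width: 0.1
grasp_force: 0.0
```

>>> servo_tool:
  plan:
    - [[1,0,0,-0.5,0,0,0],[1,0,0,-0.5,0,0,0],[1,0,0,-0.2,0,0,0],[1,0,0,0,0,0,0],[1,0,0,0,0,0,0]]

```text
t: 32.87
ee_pos: [567.7, -191.2, 182.1]
orientation: [-2.158, -2.282, 0.001]
ft_force: [0.2, -0.3, 0.6]
width: 0.5
grasp_force: 0.0
```

>>> servo_tool:
  plan:
    - [[1,0,0,-0.3,0,0,0],[1,0,0,-0.2,0,0,0],[1,0,0,-0.1,0,0,0],[1,0,0,-0.1,0,0,0],[1,0,0,0,0,0,0]]

```text
t: 33.28
ee_pos: [567.9, -190.6, 153.8]
orientation: [-2.157, -2.283, 0.0]
ft_force: [-2.1, 1.2, 4.0]
width: 0.6
grasp_force: 1.9
```

>>> servo_tool:
  plan:
    - [[1,0,0,-0.1,0,0,0],[1,0,0,-0.1,0,0,0],[1,0,0,-0.08,0,0,0],[1,0,0,0,0,0,0]]

```text
t: 33.62
ee_pos: [568.1, -190.7, 143.3]
orientation: [-2.158, -2.283, -0.0]
ft_force: [-2.2, 1.4, 8.4]
width: 0.2
grasp_force: 4.2
```

>>> servo_tool:
  plan:
    - [[1,0,0,-0.05,0,0,0],[1,0,0,-0.05,0,0,0],[1,0,0,-0.05,0,0,0],[1,0,0,0,0,0,0]]

```text
t: 33.95
ee_pos: [568.3, -190.8, 141.0]
orientation: [2.157, 2.283, 0.0]
ft_force: [-11.9, 4.7, 37.3]
width: 0.6
grasp_force: 18.5
```

>>> servo_tool:
  plan:
    - [[1,0,0,0.1,0,0,0],[1,0,0,0.3,0,0,0],[1,0,0,0.6,0,0,0],[1,0,0,0.8,0,0,0],[1,0,0,0.8,0,0,0]]

```text
t: 34.37
ee_pos: [567.6, -190.7, 241.7]
orientation: [-2.157, -2.283, 0.001]
ft_force: [0.7, -1.3, -1.3]
width: -0.1
grasp_force: 0.0
```

>>> servo_tool:
  plan:
    - [[1,0,0,0.4,0,0,0],[1,0,0,0,0,0,0],[1,0,0,0,0,0,0],[1,0,0,0,0,0,0],[1,0,0,0,0,0,0]]

```text
t: 34.78
ee_pos: [567.2, -190.6, 255.3]
orientation: [-2.156, -2.281, 0.002]
ft_force: [-0.2, -0.2, 0.3]
width: 0.6
grasp_force: 0.0
```

```bash
python3 - <<'E'
from h import *
t,o=look('top','t12'); s,_=look('scene'); print(o['ee_pos'],o['ft_force'])
cv2.imwrite('pics/m12.png',np.hstack([cv2.resize(t[170:275,230:430],(480,252)),cv2.resize(s[160:290,210:370],(310,252))]))
E
```

```text
[ 567.17652762 -190.61387514  255.28586822] [-0.15224125 -0.24699552  0.32162373]
```

View pics/m12.png

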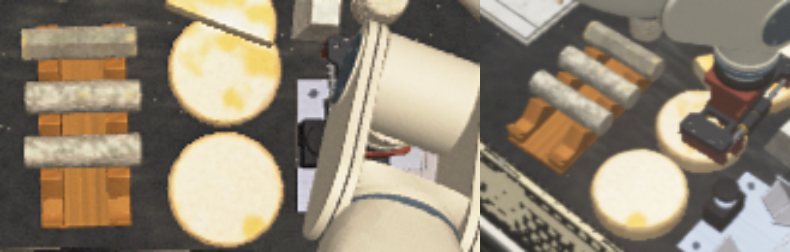

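The picture shows all three logs lying in the rack, the plunger back up, and the gripper clear of everything.

```bash
python3 -c "
from workcell import close_job
print(close_job())"
```

```text
the job is handed in; nothing more can be done
None
```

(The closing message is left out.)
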